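# Refit the stock cart's wheel on its stub axle

### The job

Refit the wheel of the stock cart on the level stub axle: first slide the thick steel spacer up against the stop collar, then the wheel, then push on the end cap, hollow end first. Press each one home until it stops solidly against what is behind it, keep about 10 N of pressure on it for a moment before letting go, and never ram or load the axle with as much as 35 N. Finish with no gaps in the stack and everything released, and leave the jars, tin, wrench and old wheel alone.

Things in the scene. Friction and masses are not known exactly. Their poses are not given: they have to be found in the camera images.
- axle: fixed steel carrier with the stub axle: base plate 120 mm (x) by 90 mm (y) by 12 mm, upright grey post 50 mm wide, 142 mm tall at its +y half, and a level rod, 12 mm thick, that points along the carrier's own -y axis, centre line 120 mm above the table. Origin: centre of the base plate's underside; z up. The stop collar is clamped on its rod. Place and yaw (within 0.3 rad) vary.
- axle_tip (a point): centre of the rod's free end, 91 mm along -y from the carrier's origin; axes as the carrier's. The last 7 mm taper from 12 to 5 mm. A clamped stop collar (26 mm across, with a firm 6 mm buffer washer that gives 1 mm per 12 N) has its outer face anywhere from 54 to 66 mm along +y from here; it is not measured: feel or look for it.
- axle_grips (a point): point on the rod's axis, 10 mm in from its tip, between two sprung wire grips on its +x and -x sides. They bulge to 8.3 mm from the axis over 4 mm of length, with ramps about 7 mm long to either side. Each part must be pushed over them (roughly 3 to 10 N), then slides with 1 to 4 N until clear. The cap stays on by them.
- rack: fixed plywood rack, 70 mm (x) by 290 mm (y) by 6 mm base, with two level round rails (8 mm thick, 22 mm apart, centre line 28 mm above the table) along its y axis. The three parts stand on edge on the rails, about 90 mm apart, in any sequence, their bore axes along the rails. Part centres stand 55 mm (spacer), 58 mm (wheel) and 47 mm (cap) above the table. Origin: centre of the underside.
- spacer: plain thick steel washer, 50 mm across, 12 mm thick, 15 mm bore through it along its own y axis; origin at its centre. It stands on edge, y level, and may be turned about y. About 0.13 kg (0.7 to 1.4 times).
- wheel: small cart wheel, black tyre on a grey hub, 56 mm across, 26 mm wide with flat ends, 15 mm bore through it along its own y axis; origin at its centre. It stands on edge, y level, and may be turned about y. About 0.11 kg (0.7 to 1.4 times).
- cap: round plain metal end cap, 36 mm across, 40 mm long, with a 15 mm bore 30 mm deep that opens at its own +y end and a closed bevelled -y end; origin at the middle of its length on its axis. It lies on the rails with y level and its open end towards the same side as +y of the rack, so it goes on the rod without a half turn. About 0.08 kg (0.7 to 1.4 times).
- jar_a: closed preserves jar with label and brass lid, 72 mm across, 110 mm tall; origin at the centre of its underside
- jar_b: another such jar
- jar_c: another such jar
- tin: low closed metal grease tin, 60 mm across, 50 mm tall; origin at the centre of its underside
- wrench: open-ended steel wrench about 170 mm long, lying on the table
- old_wheel: worn-out larger wheel, 90 mm across and 28 mm thick, lying flat on the table; it is not used; origin at its centre
Not all that is in view belongs to the job. What is shaped like the cap but pink or red is not meant. Several things have the shape of the spacer; the one meant has the colours described above.

How it is judged:
By the outcome, as a careful person would: the job done as asked, in the order asked, and still so for the second after the job is handed in, with the robot touching nothing.
It also fails if it takes over 72 s, if anything falls off the work surface, if the arm or the gripper's body presses on something with over 40 N, if the wrist force passes 120 N, or if a joint passes its speed limit or range.

### The arm

A 6-joint arm with a two-finger parallel gripper is mounted at the origin on the work surface. World frame = base frame: x ahead of the robot, y to its left, z up, the work surface at z = 0. Lengths are in m, angles in degrees, forces in N, time in s.
With the tool pointing down it reaches from about 0.25 to 0.725 m from the base axis. Payload 9.7 kg.
Tool frame: the origin (TCP) lies at the very end of the fingers, on their centre line; the grasp point (between the pads) lies tcp_to_grasp behind it (tcp_to_grasp is the distance from the TCP to the grasp point, in m); z points along the fingers, y is the direction in which the jaws open and shut (so a half turn about z gives the same grasp; the last joint's range is limited). The gripper opens to 85 mm and grips with 20 to 120 N. Pads are 22 mm wide; open, the fingers measure 114 mm over their backs; the gripper's body (76 mm by 85 mm) begins 54 mm behind the grasp point. The pads swing forward as they close: fully open they stand 13 mm farther back than shut.
Start: joints at [-63.197, 4.979, 10.078, 95.1, 0, 90], TCP at [0.248, -0.491, 0.231] pointing down, gripper open.
Joint ranges: [-179.16, 179.16], [-48.56, 103.87], [-65.8, 70.77], [-126.05, 130.52], [-82.76, 87.17], [-180, 180]. Speed limits (degrees/s): [127.2, 127.2, 147.25, 180, 180, 180].

### API

Orientations are given as [roll, pitch, yaw] about the fixed x, y, z axes, in that order (R = Rz(yaw) Ry(pitch) Rx(roll)).
In Python, from workcell import * gives the robot as it stands. The module is installed in compiled form; this text tells all that it offers.
- The arm moves only by the shell command python3 -m pendant 'ROWS' [FORCE]. ROWS is JSON, a list of rows, each a list of 3 entries, a list of its own where there are three numbers: the opening in per cent of the stroke, from 0 (shut) to 100 (fully open), then the shift along the world's x, y, z in mm, then the turn, a rotation vector about the world's x, y, z in degrees. A call has 1 to 20 rows; each row is the pose to reach, as a shift and turn from the pose measured when the call began; what a row does not reach only later rows make up. A row lasts 1/8 s, in which the tool goes at most 62.5 mm and 10.7 degrees, less where a joint would pass 70% of its speed; a pose out of reach is approached as far as the arm can. A call with a gripper value outside its range is refused whole. The fingers move at their own pace and stop on an object; FORCE is the grip in N (left out, the last holds). Time passes only in rows, so rows that repeat a pose let the fingers close. It gives the time, the measured TCP pose, the force and the opening at its end, in the units of the state.
- get_obs(): the state, without advancing time (a new reading comes with each control period).
- camera(name): name is "scene" or "side" or "wrist"; returns a dict with "img" (384x512x3 uint8, red, green, blue), "fx", "fy", "cx", "cy" (pixels), "cam_to_world" (4x4, takes a point from camera to world coordinates); the wrist camera has in their place "T_tool_cam" (4x4, takes a point from camera to tool coordinates, whose origin is the TCP and whose axes are the flange's). Camera axes: x right, y down, z forward; pixel columns grow to the right and rows downward; lengths in m; the calibration is good to about 2 mm. The wrist camera is an equidistant fisheye: a pixel r from the principal point sees the ray r / f radians off the axis. A picture is of the moment at which its call begins: read the wrist's pose just before it. There is no depth.
- job_done(): hands the job in, once; it reports no verdict.
Trained networks look in a picture, given as the dict that the camera call returned (one of the last four; its "shot" number tells which), for a name from the list of things; names that differ only in an ending like _2 or _b are one class to them, and where a whole thing is asked for, a point or a joint stands for the part that bears it (a point fixed in the world has none). Each returns a list of dicts, best first, with "confidence" (0 to 1); they miss things now and then, are a little off and sometimes report something else, mostly with a low value. They report only what shows in the picture. A call takes as long as a camera call. They do not tell look-alikes from the thing itself.
- regions_of(picture, label): "region" (384x512 bool, what is visible of it).
- pinpoint(picture, label): "position" ([x, y, z] in m, in world coordinates, good to about 4 mm: a listed point, or the origin of a listed thing).
The state is a dict: "time": time; "q": joint angles; "qd": joint speeds; "joint_efforts": joint torques, N m; "ee_pos": TCP position; "tcp_rot": TCP orientation; "wrist_force": force on the tool from outside, world axes, zero at the start; "torque": the same for the moment, N m; "opening": finger opening in m.
Only numpy, scipy, OpenCV 4.12 (cv2) and the standard library are available. Lean on these libraries where they do the work, as an engineer would, in place of code of your own. Each camera call takes 0.05 s, during which the arm holds its last target. There are 200 camera calls.

## Working session

There is one attempt and no reset: what is moved stays moved. The work goes in short steps, Python scripts to look and compute and a shell command to move; the robot and the scene stay as the last step left them, time stands still between calls to the robot, and variables do not carry over. Pictures are saved under pics/ and viewed, about 8 in all and at most 12, crops included, and the job is handed in when it is done.

```bash
mkdir -p pics; ls; python3 - <<'E'
from workcell import *
import cv2, numpy as np
o=get_obs(); print({k:np.round(v,3).tolist() for k,v in o.items()})
for n in ["scene","side"]:
    c=camera(n); cv2.imwrite(f"pics/{n}0.png",c["img"][:,:,::-1])
    print(n,c["fx"],c["cx"],c["cy"],np.round(c["cam_to_world"],3).tolist())
    for l in ["axle","axle_tip","axle_grips","rack","spacer","wheel","cap","jar_a","tin","wrench","old_wheel"]:
        print(l,[(np.round(d["position"],3).tolist(),round(d["confidence"],2)) for d in pinpoint(c,l)])
E
```

```text
pics
{'time': 0.0, 'q': [-63.198, 5.01, 10.032, 95.099, 0.0, 89.999], 'qd': [-0.01, -0.059, 0.029, -0.044, 0.03, -0.028], 'joint_efforts': [-0.001, -52.039, 46.481, 0.016, -0.0, -0.0], 'ee_pos': [0.248, -0.491, 0.231], 'tcp_rot': [-179.923, -0.0, 26.804], 'wrist_force': [-0.16, -0.151, -0.208], 'torque': [0.016, -0.003, 0.023], 'opening': 0.086}
scene 403.16947980250416 254.20634200572908 195.31494329092118 [[0.88, 0.385, -0.277, 0.771], [0.475, -0.708, 0.523, -0.471], [0.005, -0.591, -0.806, 0.819], [0.0, 0.0, 0.0, 1.0]]
axle [([0.507, 0.241, -0.0], 0.67)]
axle_tip [([0.483, 0.152, 0.12], 0.79)]
axle_grips [([0.487, 0.158, 0.116], 0.83)]
rack [([0.522, -0.203, 0.0], 0.88)]
spacer [([0.363, 0.137, 0.013], 0.61), ([0.395, -0.081, 0.026], 0.57), ([0.618, -0.306, 0.026], 0.56), ([0.514, -0.306, 0.054], 0.52)]
wheel [([0.519, -0.107, 0.06], 0.78)]
cap [([0.413, -0.172, 0.017], 0.77), ([0.519, -0.194, 0.046], 0.76), ([0.634, -0.182, 0.015], 0.59)]
jar_a [([0.738, -0.259, 0.003], 0.96), ([0.733, 0.218, -0.005], 0.79), ([0.742, 0.006, 0.002], 0.65)]
tin [([0.639, 0.077, -0.002], 0.86)]
wren
[... 266 characters left out ...]
0.508, 0.242, 0.004], 0.81)]
axle_tip [([0.483, 0.153, 0.12], 0.63)]
axle_grips [([0.49, 0.161, 0.122], 0.95)]
rack []
spacer [([0.622, -0.307, 0.026], 0.71), ([0.397, -0.08, 0.027], 0.7), ([0.516, -0.305, 0.055], 0.45)]
wheel [([0.517, -0.108, 0.06], 0.81)]
cap [([0.52, -0.197, 0.046], 0.7), ([0.416, -0.171, 0.022], 0.69), ([0.512, -0.206, 0.003], 0.55), ([0.636, -0.178, 0.018], 0.51)]
jar_a [([0.74, -0.262, -0.001], 0.89), ([0.735, 0.223, -0.001], 0.88), ([0.743, 0.007, -0.002], 0.68), ([0.519, -0.196, 0.047], 0.27)]
tin [([0.634, 0.08, 0.0], 0.93), ([0.743, 0.006, 0.0], 0.39)]
wrench [([0.337, -0.298, -0.005], 0.48), ([0.638, 0.08, -0.001], 0.37)]
old_wheel [([0.362, 0.141, 0.014], 0.59)]
```

View pics/scene0.png

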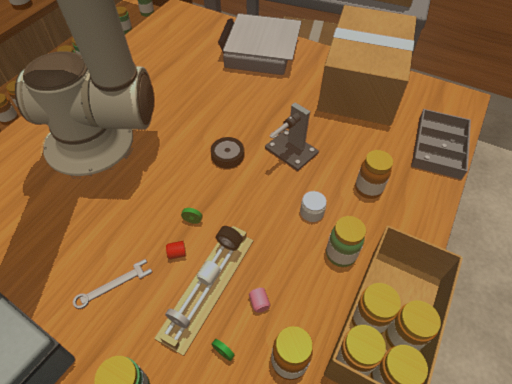

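View pics/side0.png

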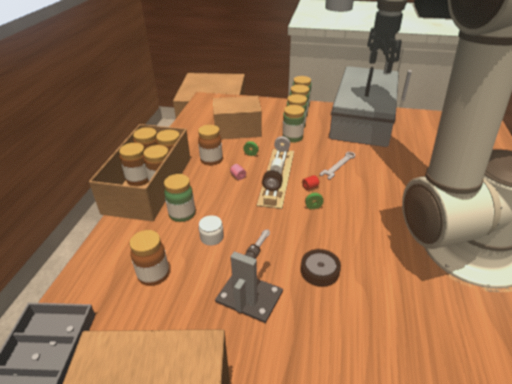

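The scene shows the axle at (290,140), with the rack running from (178,345) to (235,235). On the rack are the grey washer (178,318), the grey cap (208,272) and the black wheel (229,238).

Spacer candidates are the grey steel washer on the rack at (178,318) and the green ones at (192,215) and (222,350). The steel one on the rack fits the description. Cap candidates are the grey one at (208,272), the red one at (175,250) and the pink one at (260,299). The grey one on the rack fits. One crop will confirm both.

```bash
python3 - <<'E'
from workcell import *
import workcell, cv2, numpy as np
print(tcp_to_grasp)
i=cv2.imread("pics/scene0.png")[200:370,140:290]
cv2.imwrite("pics/crop1.png",cv2.resize(i,None,fx=3.5,fy=3.5,interpolation=cv2.INTER_CUBIC))
c=camera("wrist"); print({k:(np.round(v,4).tolist() if k!="img" else 0) for k,v in c.items()})
E
python3 -m pendant '[[100,[60,40,0],[0,0,10]],[100,[110,80,0],[0,0,20]],[100,[160,120,0],[0,0,30]],[100,[210,150,0],[0,0,40]],[100,[250,180,0],[0,0,50]],[100,[268,185,0],[0,0,60]],[100,[268,185,0],[0,0,63]],[100,[268,185,0],[0,0,63]]]' 60
```

```text
0.0187
{'img': 0, 'fx': 297.3186, 'fy': 297.3186, 'cx': 255.2535, 'cy': 184.9449, 'T_tool_cam': [[0.0021, -0.9567, -0.2909, 0.0747], [1.0, 0.002, 0.0004, 0.0014], [0.0002, -0.2909, 0.9567, -0.1431], [0.0, 0.0, 0.0, 1.0]], 'shot': 3}
time: 2.25
ee_pos: [0.5162, -0.3056, 0.2311]
tcp_rot: [-180.0, -0.0, 89.8]
wrist_force: [-0.0, 0.3, 0.5]
opening: 0.0854
```

View pics/crop1.png

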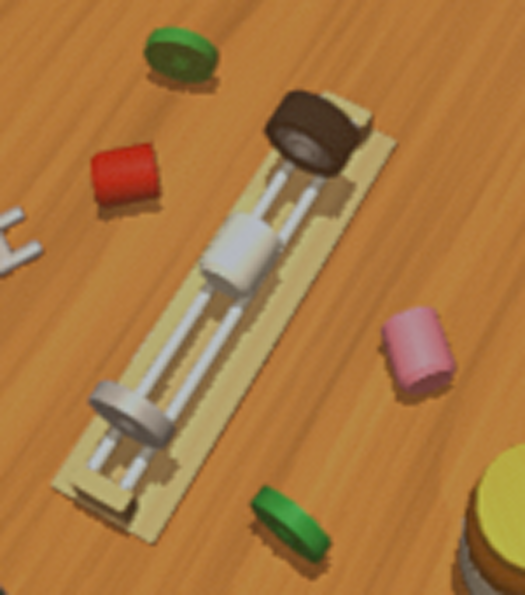

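The crop shows the plain grey steel washer at (130,415) and the grey-white cap at (240,255) on the rails. The green washers and the red and pink caps are decoys off the rack.

```bash
cat > h.py <<'E'
from workcell import *
import cv2, numpy as np
from scipy.spatial.transform import Rotation as Ro
def wr(name=None):
    o=get_obs(); c=camera("wrist"); T=np.eye(4); T[:3,:3]=Ro.from_euler("xyz",o["tcp_rot"],degrees=True).as_matrix(); T[:3,3]=o["ee_pos"]
    c["W"]=T@c["T_tool_cam"]
    if name: cv2.imwrite(f"pics/{name}.png",c["img"][:,:,::-1])
    return c
def onz(c,u,v,z):
    d=np.array([u-c["cx"],v-c["cy"]]); r=np.hypot(*d); t=r/c["fx"]
    ray=c["W"][:3,:3]@np.r_[d/max(r,1e-9)*np.sin(t),np.cos(t)]; p=c["W"][:3,3]
    return p+ray*(z-p[2])/ray[2]
def proj(c,P):
    q=np.linalg.inv(c["W"])@np.r_[P,1]; r=np.hypot(q[0],q[1]); t=np.arctan2(r,q[2])
    return np.array([c["cx"],c["cy"]])+q[:2]/max(r,1e-9)*t*c["fx"]
def pp(c,*ls):
    for l in ls: print(l,[(np.round(d["position"],4).tolist(),round(d["confidence"],2)) for d in pinpoint(c,l)])
E
python3 - <<'E'
from h import *
c=wr("w1"); pp(c,"spacer","cap","wheel","rack")
E
```

```text
spacer [([0.5195, -0.3065, 0.0544], 0.57), ([0.6193, -0.3067, 0.0262], 0.56)]
cap [([0.523, -0.1911, 0.0485], 0.94), ([0.4153, -0.1718, 0.0203], 0.93), ([0.6306, -0.1822, 0.0157], 0.89)]
wheel []
rack [([0.5156, -0.2065, -0.004], 0.98)]
```

View pics/w1.png

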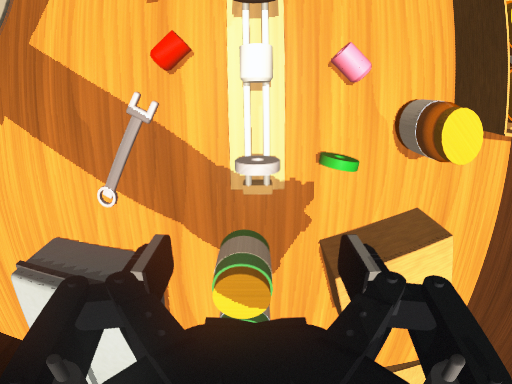

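The wrist view shows the spacer at (257,165) on the rails and the cap at (257,62). A jar stands at (243,275), and I'll check how far it is from the spacer.

```bash
python3 - <<'E'
from h import *
c=wr(); g=cv2.cvtColor(c["img"],cv2.COLOR_RGB2GRAY).astype(int)
hsv=cv2.cvtColor(c["img"],cv2.COLOR_RGB2HSV)
for l in ["spacer","cap","rack"]:
    for d in regions_of(c,l)[:1]:
        ys,xs=np.nonzero(d["region"]); print(l,xs.min(),xs.max(),ys.min(),ys.max(),d["confidence"])
R=[]
for v in range(90,150,6):
    m=np.nonzero(hsv[v,225:290,1]<60)[0]+225
    a,b=m[m<257],m[m>=257]
    if len(a) and len(b):
        A=onz(c,a.mean(),v,.03);B=onz(c,b.mean(),v,.03);R.append(np.r_[(A+B)[:2]/2,B[0]-A[0]])
R=np.array(R);print(np.round(R,4)); p=np.polyfit(R[:,1],R[:,0],1);print("yaw",np.degrees(-np.arctan(p[0])), "x at -.306",np.polyval(p,-.306))
print("jar",onz(c,243,290,.11),onz(c,243,245,.0))
E
```

```text
spacer 235 280 155 174 0.98
cap 240 273 43 81 0.96
rack 226 285 0 193 0.63
[[ 0.5184 -0.2246  0.0222]
 [ 0.5184 -0.2316  0.0223]
 [ 0.5186 -0.2385  0.0217]
 [ 0.5186 -0.2455  0.0218]
 [ 0.5186 -0.2525  0.0218]
 [ 0.5186 -0.2595  0.0219]
 [ 0.5189 -0.2665  0.0214]
 [ 0.5189 -0.2735  0.0215]
 [ 0.5188 -0.2806  0.0216]
 [ 0.5191 -0.2877  0.0222]]
yaw 0.5839109406467075 x at -.306 0.5191947607835223
jar [ 0.50324479 -0.43349782  0.11      ] [ 4.99231778e-01 -4.36226849e-01  5.55111512e-17]
```

```bash
python3 -m pendant '[[100,[3,-1,-50],[0,0,0.8]],[100,[3,-1,-100],[0,0,0.8]],[100,[3,-1,-150],[0,0,0.8]],[100,[3,-1,-180],[0,0,0.8]],[100,[3,-1,-197],[0,0,0.8]],[100,[3,-1,-197],[0,0,0.8]],[40,[3,-1,-197],[0,0,0.8]],[40,[3,-1,-197],[0,0,0.8]],[40,[3,-1,-197],[0,0,0.8]],[40,[3,-1,-197],[0,0,0.8]],[40,[3,-1,-197],[0,0,0.8]],[40,[3,-1,-197],[0,0,0.8]]]' 80; python3 -c "
from h import *
wr('w2')"
```

```text
time: 4.2
ee_pos: [0.5194, -0.3076, 0.0365]
tcp_rot: [179.9, 0.1, 90.6]
wrist_force: [-2.5, -0.1, 7.6]
opening: 0.0477
```

View pics/w2.png

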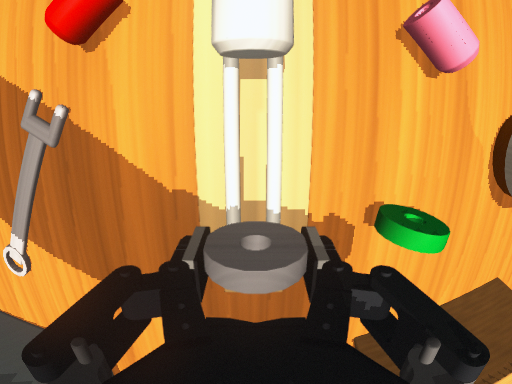

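```bash
python3 -m pendant '[[75,[0,0.5,-1],[0,0,0]],[75,[0,0.5,-3],[0,0,0]],[75,[0,0.5,-6],[0,0,0]],[75,[0,0.5,-6],[0,0,0]],[40,[0,0.5,-6],[0,0,0]],[40,[0,0.5,-6],[0,0,0]],[40,[0,0.5,-6],[0,0,0]],[40,[0,0.5,-6],[0,0,0]]]' 60; python3 -c "
from h import *
o=get_obs();print(o['ee_pos'],o['wrist_force'],o['torque'])"
```

```text
time: 5.25
ee_pos: [0.519, -0.3072, 0.0307]
tcp_rot: [179.9, 0.1, 90.5]
wrist_force: [-5.6, -0.2, 5.2]
opening: 0.0479
[ 0.5190157  -0.30716901  0.03067303] [-5.60301029 -0.18588854  5.18442505] [0.09168419 1.14597754 0.00336668]
```

```bash
python3 -m pendant '[[40,[0,0,10],[0,0,0]],[40,[0,0,50],[0,0,0]],[40,[0,0,100],[0,0,0]],[40,[-10,50,115],[0,0,-4]],[40,[-20,110,115],[0,0,-8]],[40,[-30,170,115],[0,0,-12]],[40,[-42,230,115],[0,0,-16]],[40,[-52,290,115],[0,0,-16]],[40,[-63,350,115],[0,0,-16]],[40,[-63,363,115],[0,0,-16]],[40,[-63,363,115],[0,0,-16]],[40,[-63,363,115],[0,0,-16]]]' 60; python3 - <<'E'
from h import *
o=get_obs();print(o['wrist_force'],o['torque'])
c=wr("w3"); pp(c,"axle","axle_tip","axle_grips")
E
```

```text
time: 6.75
ee_pos: [0.4564, 0.0549, 0.1458]
tcp_rot: [179.9, 0.1, 74.5]
wrist_force: [0.4, 0.7, -1.7]
opening: 0.048
[ 0.3609378   0.70452088 -1.7369764 ] [ 0.00287761 -0.05521275  0.01168251]
axle []
axle_tip [([0.4807, 0.1528, 0.1225], 0.77)]
axle_grips [([0.4869, 0.1622, 0.1209], 0.96)]
```

View pics/w3.png

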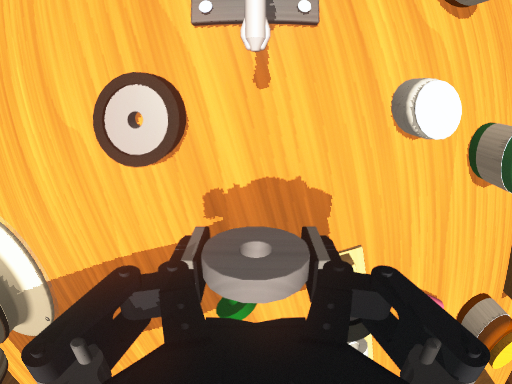

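The spacer is held with its bore at (257,249). The rod points straight at it, with its tip at (256,48). Next I'll measure the rod line precisely.

```bash
cat > rod.py <<'E'
from h import *
def rod(c,v0,v1,z=.12,lo=235,hi=280):
    hsv=cv2.cvtColor(c["img"],cv2.COLOR_RGB2HSV);P=[]
    for v in range(v0,v1,3):
        r=hsv[v,lo:hi]; m=np.nonzero((r[:,1]<70)&(r[:,2]>125))[0]+lo
        if len(m)<3: continue
        P.append(np.r_[(onz(c,m.min()-.5,v,z)+onz(c,m.max()+.5,v,z))[:2]/2,m.min(),m.max(),v])
    return np.array(P)
E
python3 - <<'E'
from rod import *
c=wr(); P=rod(c,2,42); print(np.round(P,4))
p=np.polyfit(P[:,1],P[:,0],1); print("yaw",-np.degrees(np.arctan(p[0])),"x at .1525",np.polyval(p,.1525))
ext=[]
for d in regions_of(c,"spacer")[:1]:
    ys,xs=np.nonzero(d["region"]); print("sp",xs.min(),xs.max(),ys.min(),ys.max())
o=get_obs();print(o["ee_pos"],o["tcp_rot"])
print(c["img"][20,236:280].tolist())
E
```

```text
[[4.930e-01 1.791e-01 2.350e+02 2.790e+02 2.000e+00]
 [4.925e-01 1.772e-01 2.350e+02 2.790e+02 5.000e+00]
 [4.920e-01 1.754e-01 2.350e+02 2.790e+02 8.000e+00]
 [4.916e-01 1.736e-01 2.350e+02 2.790e+02 1.100e+01]
 [4.911e-01 1.719e-01 2.350e+02 2.790e+02 1.400e+01]
 [4.906e-01 1.701e-01 2.350e+02 2.790e+02 1.700e+01]
 [4.890e-01 1.685e-01 2.430e+02 2.670e+02 2.000e+01]
 [4.885e-01 1.668e-01 2.420e+02 2.680e+02 2.300e+01]
 [4.880e-01 1.650e-01 2.420e+02 2.680e+02 2.600e+01]
 [4.875e-01 1.633e-01 2.410e+02 2.690e+02 2.900e+01]
 [4.871e-01 1.616e-01 2.410e+02 2.690e+02 3.200e+01]
 [4.866e-01 1.599e-01 2.410e+02 2.690e+02 3.500e+01]
 [4.861e-01 1.581e-01 2.420e+02 2.680e+02 3.800e+01]
 [4.856e-01 1.564e-01 2.430e+02 2.670e+02 4.100e+01]]
yaw -19.130868159110804 x at .1525 0.48397543429766876
sp 202 308 226 303
[0.45612899 0.05517725 0.14559177] [1.79924863e+02 1.03127137e-01 7.44763959e+01]
[[118, 100, 92], [118, 100, 91], [114, 97, 90], [114, 98, 89], [115, 99, 90], [113, 97, 87], [113, 96, 87], [182, 167, 156], [245, 237, 231], [195, 178, 168], [217, 200, 191], [233, 222, 212], [240, 232, 223], [245, 238, 232], [249, 243, 236], [251, 247, 243], [253, 251, 248], [253, 254, 252], [253, 254, 254], [253, 254, 255], [253, 254, 254], [253, 252, 250], [252, 248, 243], [249, 244, 239], [246, 239, 233], [243, 234, 227], [235, 224, 215], [225, 210, 199], [200, 183, 174], [203, 187, 177], [230, 215, 206], [164, 147, 138], [86, 69, 62], [86, 70, 61], [85, 69, 63], [86, 69, 63], [86, 70, 63], [85, 68, 63], [95, 81, 73], [110, 94, 87], [113, 96, 88], [114, 96, 90], [108, 90, 83], [115, 98, 92]]
```

```bash
sed -i 's/>125/>150/' rod.py; python3 - <<'E'
from rod import *
c=wr(); P=rod(c,0,42); print(np.round(P[:,2:],1).tolist())
p=np.polyfit(P[:,1],P[:,0],1); print("yaw",-np.degrees(np.arctan(p[0])))
o=get_obs(); y=np.radians(o["tcp_rot"][2]); n=np.array([np.sin(y),-np.cos(y)])
print("rod lateral",(P[:,:2]-o["ee_pos"][:2])@n)
for d in regions_of(c,"spacer")[:1]:
    for v in (250,260,270):
        xs=np.nonzero(d["region"][v])[0]; q=(onz(c,xs.min()-.5,v,.17)+onz(c,xs.max()+.5,v,.17))/2; print("sp lat",(q[:2]-o["ee_pos"][:2])@n,xs.min(),xs.max())
E
```

```text
[[236.0, 279.0, 0.0], [235.0, 279.0, 3.0], [235.0, 279.0, 6.0], [235.0, 279.0, 9.0], [235.0, 279.0, 12.0], [235.0, 279.0, 15.0], [235.0, 279.0, 18.0], [244.0, 267.0, 21.0], [243.0, 268.0, 24.0], [242.0, 269.0, 27.0], [241.0, 270.0, 30.0], [241.0, 269.0, 33.0], [241.0, 269.0, 36.0], [243.0, 268.0, 39.0]]
yaw -18.867769426085673
rod lateral [0.00259251 0.00231319 0.00231536 0.00231757 0.00231985 0.00232217
 0.00232456 0.00148633 0.00148951 0.00149268 0.00149586 0.00122066
 0.00122384 0.00150486]Traceback (most recent call last):
  File "<stdin>", line 8, in <module>
    return umr_minimum(a, axis, None, out, keepdims, initial, where)
ValueError: zero-size array to reduction operation minimum which has no identity
```

```bash
python3 -m pendant '[[40,[5,20,-25],[0,0,0]],[40,[11,40,-50],[0,0,0]],[40,[17,60,-50],[0,0,0]],[40,[21,76,-50],[0,0,0]],[40,[22.5,82,-50],[0,0,0]],[40,[22.5,82,-50],[0,0,0]],[40,[22.5,82,-50],[0,0,0]]]' 60; python3 - <<'E'
from h import *
a=wr()["img"]; s=camera("side"); t=camera("scene")
def crop(c,P,h):
    q=np.linalg.inv(c["cam_to_world"])@np.r_[P,1]; u=int(c["fx"]*q[0]/q[2]+c["cx"]); v=int(c["fy"]*q[1]/q[2]+c["cy"]); print(u,v)
    return cv2.resize(c["img"][v-h:v+h,u-h:u+h],(380,300) if 0 else (300,300),interpolation=cv2.INTER_CUBIC)
P=[.483,.1525,.12]
im=np.vstack([np.hstack([crop(s,P,35),crop(t,P,35)]),cv2.resize(a[60:345,100:412],(600,300))[:300]])
cv2.imwrite("pics/m1.png",im[:,:,::-1])
E
```

```text
time: 8.02
ee_pos: [0.4786, 0.1371, 0.0958]
tcp_rot: [179.9, 0.1, 74.5]
wrist_force: [-0.0, -0.0, -1.6]
opening: 0.0485
268 229
270 137
```

View pics/m1.png

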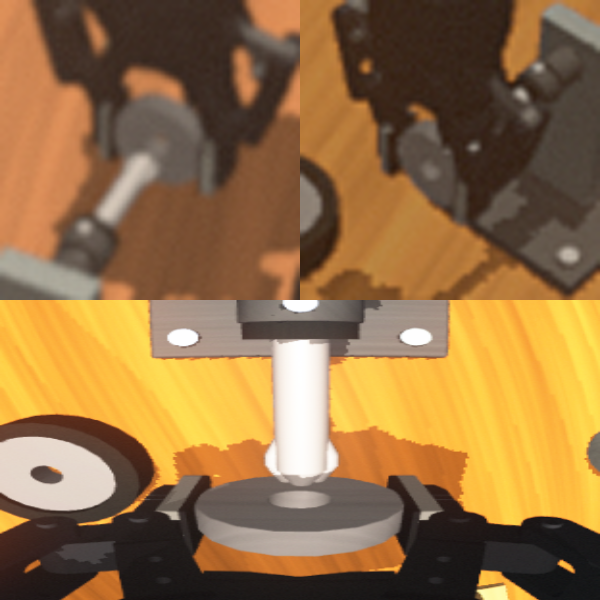

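The mosaic shows the rod tip (300,480) centred on the bore (300,498), and the collar with its washer at (300,330). I'll slide it on now.

```bash
python3 -m pendant '[[40,[1.1,3.9,0],[0,0,0]],[40,[2.1,7.7,0],[0,0,0]],[40,[3.2,11.6,0],[0,0,0]],[40,[4,14.5,0],[0,0,0]],[40,[4,14.5,0],[0,0,0]]]' 70;python3 -m pendant '[[40,[0.8,2.9,0],[0,0,0]],[40,[1.6,5.8,0],[0,0,0]],[40,[2.4,8.7,0],[0,0,0]],[40,[2.4,8.7,0],[0,0,0]]]' 70
```

```text
time: 8.8
ee_pos: [0.4828, 0.1518, 0.0958]
tcp_rot: [179.9, 0.1, 74.5]
wrist_force: [1.6, -0.5, -1.4]
opening: 0.0482
time: 9.3
ee_pos: [0.4853, 0.161, 0.0958]
tcp_rot: [179.9, 0.1, 74.5]
wrist_force: [0.0, 1.2, -1.8]
opening: 0.0481
```

```bash
python3 -m pendant '[[40,[0.8,2.9,0],[0,0,0]],[40,[1.6,5.8,0],[0,0,0]],[40,[2.4,8.7,0],[0,0,0]],[40,[3.5,12.5,0],[0,0,0]],[40,[4.3,15.4,0],[0,0,0]],[40,[4.3,15.4,0],[0,0,0]]]' 70;python3 -m pendant '[[40,[1.1,3.9,0],[0,0,0]],[40,[2.1,7.7,0],[0,0,0]],[40,[3.2,11.6,0],[0,0,0]],[40,[4.3,15.4,0],[0,0,0]],[40,[4.3,15.4,0],[0,0,0]]]' 70
```

```text
time: 10.05
ee_pos: [0.4896, 0.1767, 0.0957]
tcp_rot: [179.9, 0.1, 74.5]
wrist_force: [0.1, -0.6, -0.8]
opening: 0.0478
time: 10.68
ee_pos: [0.4939, 0.1924, 0.0956]
tcp_rot: [179.9, 0.1, 74.6]
wrist_force: [0.2, -0.4, -1.6]
opening: 0.0483
```

```bash
M='x'; python3 -m pendant '[[40,[0.4,1.4,0],[0,0,0]],[40,[0.8,2.9,0],[0,0,0]],[40,[1.1,3.9,0],[0,0,0]],[40,[1.1,3.9,0],[0,0,0]]]' 70;python3 -m pendant '[[40,[0.3,1,0],[0,0,0]],[40,[0.5,1.9,0],[0,0,0]],[40,[0.8,2.9,0],[0,0,0]],[40,[0.8,2.9,0],[0,0,0]]]' 70
python3 - <<'E'
from h import *
c=wr()
cv2.imwrite("pics/w4.png",cv2.resize(c["img"][60:300,120:392],None,fx=2.2,fy=2.2)[:,:,::-1])
E
```

```text
time: 11.18
ee_pos: [0.495, 0.1963, 0.0956]
tcp_rot: [179.9, 0.1, 74.6]
wrist_force: [-0.9, 0.6, -0.8]
opening: 0.0478
time: 11.68
ee_pos: [0.4958, 0.1992, 0.0956]
tcp_rot: [179.9, 0.1, 74.6]
wrist_force: [-0.3, -0.4, -1.3]
opening: 0.0481
```

View pics/w4.png

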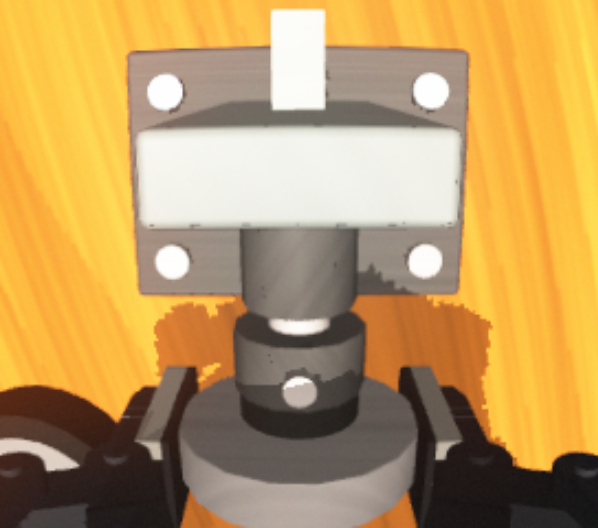

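The spacer is almost touching the washer at (300,425), so I'll advance in fine steps.

```bash
python3 -m pendant '[[40,[0.3,1,0],[0,0,0]],[40,[0.5,1.9,0],[0,0,0]],[40,[0.5,1.9,0],[0,0,0]]]' 70;python3 -m pendant '[[40,[0.13,0.5,0],[0,0,0]],[40,[0.3,1,0],[0,0,0]],[40,[0.3,1,0],[0,0,0]]]' 70
```

```text
time: 12.1
ee_pos: [0.4963, 0.201, 0.0956]
tcp_rot: [179.9, 0.1, 74.6]
wrist_force: [-0.7, -1.3, -1.1]
opening: 0.0481
time: 12.48
ee_pos: [0.4964, 0.2014, 0.0956]
tcp_rot: [179.9, 0.2, 74.5]
wrist_force: [-0.9, -6.2, -0.5]
opening: 0.0477
```

```bash
python3 -m pendant '[[40,[0.27,1,0],[0,0,0]],[40,[0.37,1.4,0],[0,0,0]],[40,[0.37,1.4,0],[0,0,0]]]' 70
```

```text
time: 12.85
ee_pos: [0.4965, 0.2016, 0.0956]
tcp_rot: [179.9, 0.3, 74.5]
wrist_force: [-2.7, -8.1, 1.3]
opening: 0.048
```

```bash
python3 -m pendant '[[40,[0.4,1.5,0],[0,0,0]],[40,[0.5,1.9,0],[0,0,0]],[40,[0.5,1.9,0],[0,0,0]],[40,[0.5,1.9,0],[0,0,0]],[40,[0.5,1.9,0],[0,0,0]],[40,[0.5,1.9,0],[0,0,0]],[40,[0.5,1.9,0],[0,0,0]]]' 70;python3 -c "
from h import *
o=get_obs();print(o['wrist_force'],o['torque'])"
```

```text
time: 13.72
ee_pos: [0.4965, 0.2019, 0.0956]
tcp_rot: [179.9, 0.5, 74.4]
wrist_force: [-2.8, -12.9, 2.8]
opening: 0.0485
[ -2.84129799 -12.87860743   2.83234587] [-2.17648988  0.53042609  0.04608884]
```

```bash
python3 -m pendant '[[60,[0,0,0],[0,0,0]],[75,[0,0,0],[0,0,0]],[85,[0,0,0],[0,0,0]],[85,[0,0,0],[0,0,0]],[85,[0,0,20],[0,0,0]],[100,[0,0,60],[0,0,0]],[100,[0,-20,100],[0,0,0]],[100,[2,-75,110],[0,0,4]],[100,[6,-135,110],[0,0,8]],[100,[10,-195,110],[0,0,12]],[100,[15,-255,110],[0,0,16]],[100,[19.5,-300,110],[0,0,16]],[100,[19.5,-309.5,110],[0,0,16]],[100,[19.5,-309.5,110],[0,0,16]]]' 60; python3 - <<'E'
from h import *
c=wr(); pp(c,"wheel","cap")
for l in ["wheel"]:
    for d in regions_of(c,l)[:1]:
        ys,xs=np.nonzero(d["region"]); print(l,xs.min(),xs.max(),ys.min(),ys.max(),d["confidence"],onz(c,(xs.min()+xs.max())/2,ys.mean(),.07))
s=camera("side"); t=camera("scene")
for k in (s,t): pp(k,"spacer","wheel")
im=np.hstack([cv2.resize(c["img"],(400,300)),cv2.resize(s["img"][190:310,200:360],(400,300))])
cv2.imwrite("pics/m2.png",im[:,:,::-1])
E
```

```text
time: 15.48
ee_pos: [0.516, -0.1078, 0.2055]
tcp_rot: [179.9, 0.5, 90.4]
wrist_force: [0.2, 0.1, 0.2]
opening: 0.0853
wheel [([0.5186, -0.1065, 0.0602], 0.69)]
cap [([0.5188, -0.1932, 0.0461], 0.91), ([0.4165, -0.1741, 0.0205], 0.83), ([0.6314, -0.1829, 0.0197], 0.73)]
wheel 228 283 152 189 0.8 [ 0.51761399 -0.10552601  0.07      ]
spacer [([0.4983, 0.199, 0.1212], 0.84), ([0.6204, -0.3048, 0.0249], 0.57), ([0.3968, -0.0789, 0.0256], 0.5)]
wheel [([0.5175, -0.1066, 0.0587], 0.88)]
spacer [([0.6151, -0.3075, 0.0273], 0.63), ([0.4935, 0.1995, 0.1228], 0.61), ([0.3965, -0.081, 0.0221], 0.52)]
wheel [([0.5181, -0.1072, 0.0611], 0.88)]
```

View pics/m2.png

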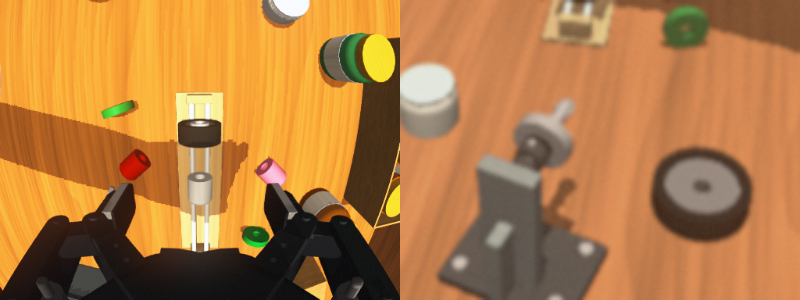

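The spacer sits on the rod against the collar in the side crop at (540,140), and the wheel stands at (200,133) in the wrist view. I'll grasp the wheel.

```bash
python3 -m pendant '[[100,[0,1,-55],[0.5,0,0.2]],[100,[0,1,-110],[0.5,0,0.2]],[100,[0,1,-150],[0.5,0,0.2]],[100,[0,1,-173],[0.5,0,0.2]],[100,[0,1,-173],[0.5,0,0.2]],[45,[0,1,-173],[0.5,0,0.2]],[45,[0,1,-173],[0.5,0,0.2]],[45,[0,1,-173],[0.5,0,0.2]],[45,[0,1,-173],[0.5,0,0.2]],[45,[0,1,-173],[0.5,0,0.2]]]' 60
```

```text
time: 17.23
ee_pos: [0.5169, -0.1064, 0.0346]
tcp_rot: [179.8, 0.0, 90.7]
wrist_force: [-1.4, -0.0, 4.8]
opening: 0.0542
```

```bash
python3 -m pendant '[[45,[0,0,15],[0,0,0]],[45,[0,0,60],[0,0,-2]],[45,[-12,45,100],[0,0,-6]],[45,[-25,95,100],[0,0,-10]],[45,[-38,145,100],[0,0,-14]],[45,[-52,185,90],[0,0,-16.2]],[45,[-52,195,62],[0,0,-16.2]],[45,[-48,210,62],[0,0,-16.2]],[45,[-43,227,62],[0,0,-16.2]],[45,[-41,234,62],[0,0,-16.2]],[45,[-41,234,62],[0,0,-16.2]],[45,[-41,234,62],[0,0,-16.2]]]' 60; python3 - <<'E'
from h import *
o=get_obs(); print(o["wrist_force"]); y=np.radians(74.5); f=np.array([np.cos(y),np.sin(y)]); n=np.array([f[1],-f[0]])
print("lat mm",1e3*o["ee_pos"][:2]@n,"along",1e3*(o["ee_pos"][:2]-[.4827,.1515])@f)
c=wr()
cv2.imwrite("pics/w5.png",cv2.resize(c["img"][60:300,120:392],None,fx=2.2,fy=2.2)[:,:,::-1])
E
```

```text
time: 18.73
ee_pos: [0.476, 0.1272, 0.0968]
tcp_rot: [179.7, 0.0, 74.5]
wrist_force: [1.0, 0.2, -1.6]
opening: 0.0547
[ 0.95485778  0.22578721 -1.5821246 ]
lat mm 424.72591940836327 along -25.153896881010652
```

View pics/w5.png

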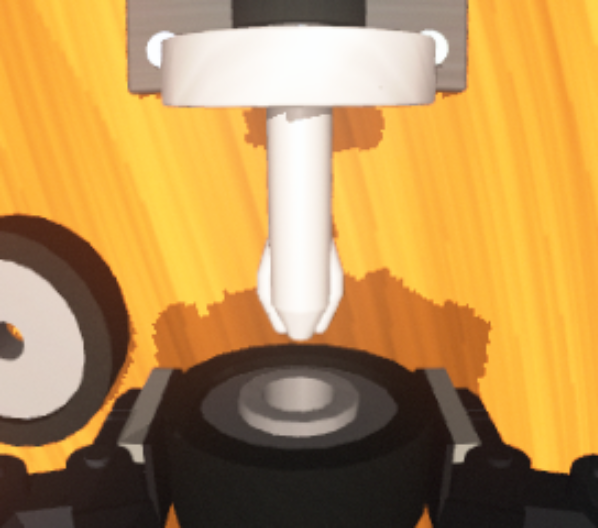

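The wheel bore (298,395) is lined up with the rod tip (300,330). I'll push it on.

```bash
python3 -m pendant '[[45,[1.3,4.8,0],[0,0,0]],[45,[2.7,9.6,0],[0,0,0]],[45,[3.5,12.5,0],[0,0,0]],[45,[4.3,15.4,0],[0,0,0]],[45,[5.1,18.3,0],[0,0,0]],[45,[5.1,18.3,0],[0,0,0]]]' 70;python3 -m pendant '[[45,[0.8,2.9,0],[0,0,0]],[45,[1.6,5.8,0],[0,0,0]],[45,[2.4,8.7,0],[0,0,0]],[45,[3.2,11.6,0],[0,0,0]],[45,[3.2,11.6,0],[0,0,0]]]' 70;python3 -m pendant '[[45,[0.8,2.9,0],[0,0,0]],[45,[1.6,5.8,0],[0,0,0]],[45,[2.4,8.7,0],[0,0,0]],[45,[3.2,11.6,0],[0,0,0]],[45,[3.2,11.6,0],[0,0,0]]]' 70
```

```text
time: 19.52
ee_pos: [0.4811, 0.1457, 0.0967]
tcp_rot: [179.7, 0.0, 74.5]
wrist_force: [-0.7, -0.7, -1.2]
opening: 0.0542
time: 20.15
ee_pos: [0.4845, 0.1578, 0.0967]
tcp_rot: [179.7, -0.0, 74.5]
wrist_force: [1.2, 1.0, -1.4]
opening: 0.0537
time: 20.78
ee_pos: [0.4878, 0.1699, 0.0967]
tcp_rot: [179.8, -0.1, 74.5]
wrist_force: [1.7, 1.5, -2.1]
opening: 0.0543
```

```bash
python3 -m pendant '[[45,[0.8,2.9,0],[0,0,0]],[45,[1.6,5.8,0],[0,0,0]],[45,[2.4,8.7,0],[0,0,0]],[45,[2.7,9.6,0],[0,0,0]],[45,[2.7,9.6,0],[0,0,0]]]' 70;python3 -m pendant '[[45,[0.3,1,0],[0,0,0]],[45,[0.5,1.9,0],[0,0,0]],[45,[0.5,1.9,0],[0,0,0]]]' 70;python3 -m pendant '[[45,[0.13,0.5,0],[0,0,0]],[45,[0.3,1,0],[0,0,0]],[45,[0.3,1,0],[0,0,0]]]' 70
```

```text
time: 21.4
ee_pos: [0.4905, 0.1797, 0.0967]
tcp_rot: [179.8, -0.1, 74.5]
wrist_force: [-0.1, 0.6, -0.9]
opening: 0.0541
time: 21.78
ee_pos: [0.491, 0.1816, 0.0967]
tcp_rot: [179.8, -0.1, 74.5]
wrist_force: [0.7, -0.4, -0.8]
opening: 0.0542
time: 22.15
ee_pos: [0.4913, 0.1827, 0.0967]
tcp_rot: [179.8, -0.1, 74.5]
wrist_force: [-0.5, 0.4, -1.3]
opening: 0.0543
```

```bash
python3 -m pendant '[[45,[0.13,0.5,0],[0,0,0]],[45,[0.3,1,0],[0,0,0]],[45,[0.3,1,0],[0,0,0]]]' 70;python3 -m pendant '[[45,[0.13,0.5,0],[0,0,0]],[45,[0.3,1,0],[0,0,0]],[45,[0.3,1,0],[0,0,0]]]' 70;python3 -m pendant '[[45,[0.13,0.5,0],[0,0,0]],[45,[0.3,1,0],[0,0,0]],[45,[0.3,1,0],[0,0,0]]]' 70
```

```text
time: 22.52
ee_pos: [0.4916, 0.1837, 0.0967]
tcp_rot: [179.8, -0.1, 74.5]
wrist_force: [0.4, 0.1, -0.8]
opening: 0.054
time: 22.9
ee_pos: [0.4919, 0.1846, 0.0967]
tcp_rot: [179.8, -0.1, 74.5]
wrist_force: [0.8, -0.6, -0.8]
opening: 0.0545
time: 23.28
ee_pos: [0.492, 0.1851, 0.0967]
tcp_rot: [179.8, 0.0, 74.5]
wrist_force: [-1.9, -5.1, 0.7]
opening: 0.0542
```

```bash
python3 -m pendant '[[45,[0.4,1.4,0],[0,0,0]],[45,[0.5,1.8,0],[0,0,0]],[45,[0.5,1.8,0],[0,0,0]],[45,[0.5,1.8,0],[0,0,0]]]' 70; python3 -m pendant '[[45,[0.5,1.9,0],[0,0,0]],[45,[0.5,1.9,0],[0,0,0]],[45,[0.5,1.9,0],[0,0,0]],[45,[0.5,1.9,0],[0,0,0]],[45,[0.5,1.9,0],[0,0,0]],[45,[0.5,1.9,0],[0,0,0]]]' 70
```

```text
time: 23.78
ee_pos: [0.4921, 0.1854, 0.0967]
tcp_rot: [179.8, 0.2, 74.5]
wrist_force: [-3.0, -9.7, 2.9]
opening: 0.0544
time: 24.52
ee_pos: [0.4921, 0.1856, 0.0967]
tcp_rot: [179.8, 0.4, 74.4]
wrist_force: [-4.1, -12.9, 3.7]
opening: 0.0543
```

```bash
python3 -m pendant '[[65,[0,0,0],[0,0,0]],[80,[0,0,0],[0,0,0]],[85,[0,0,0],[0,0,0]],[85,[0,0,0],[0,0,0]],[85,[0,0,20],[0,0,0]],[100,[0,0,60],[0,0,0]],[100,[0,-20,100],[0,0,0]],[100,[2,-75,110],[0,0,4]],[100,[6,-135,110],[0,0,8]],[100,[10,-195,110],[0,0,12]],[100,[15,-255,110],[0,0,16]],[100,[20,-315,110],[0,0,16]],[100,[25,-370,110],[0,0,16.2]],[100,[25.7,-379.6,110],[0,0,16.2]],[100,[25.7,-379.6,110],[0,0,16.2]]]' 50; python3 - <<'E'
from h import *
c=wr(); pp(c,"cap")
for d in regions_of(c,"cap")[:3]:
    ys,xs=np.nonzero(d["region"]); print(xs.min(),xs.max(),ys.min(),ys.max(),onz(c,(xs.min()+xs.max())/2,ys.mean(),.06))
s=camera("side")
for k in (s,): pp(k,"spacer","wheel")
im=np.hstack([cv2.resize(c["img"],(400,300)),cv2.resize(s["img"][190:310,200:360],(400,300))])
cv2.imwrite("pics/m3.png",im[:,:,::-1])
E
```

```text
time: 26.4
ee_pos: [0.5177, -0.1942, 0.2065]
tcp_rot: [179.8, 0.4, 90.5]
wrist_force: [0.3, 0.8, 0.4]
opening: 0.0855
cap [([0.6324, -0.1798, 0.0174], 0.76), ([0.5193, -0.1909, 0.0446], 0.66)]
237 271 147 189 [ 0.51815885 -0.1917073   0.06      ]
331 373 135 176 [ 0.61870415 -0.17718364  0.06      ]
145 186 120 161 [ 0.42852052 -0.16488308  0.06      ]
spacer [([0.4976, 0.1993, 0.1219], 0.83), ([0.6214, -0.3079, 0.0259], 0.65), ([0.4, -0.0805, 0.0256], 0.62), ([0.7438, 0.0068, 0.0012], 0.36)]
wheel [([0.4907, 0.1834, 0.1194], 0.77)]
```

View pics/m3.png

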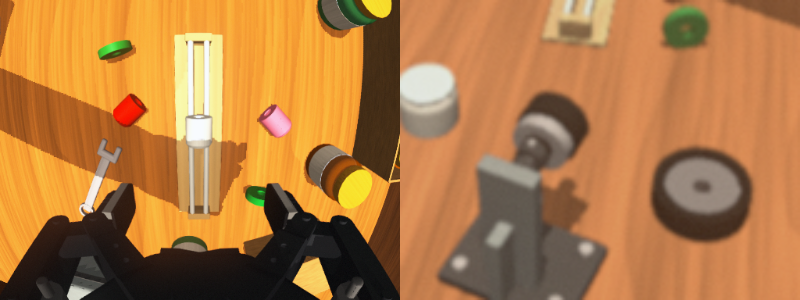

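The wheel sits against the spacer in the side crop at (550,120), and the cap is at (200,130) in the wrist view with its hollow end facing +y. I'll grasp the cap.

```bash
python3 -m pendant '[[100,[0,1,-55],[0.4,0,0.2]],[100,[0,1,-110],[0.4,0,0.2]],[85,[0,1,-155],[0.4,0,0.2]],[75,[0,1,-181.5],[0.4,0,0.2]],[75,[0,1,-181.5],[0.4,0,0.2]],[25,[0,1,-181.5],[0.4,0,0.2]],[25,[0,1,-181.5],[0.4,0,0.2]],[25,[0,1,-181.5],[0.4,0,0.2]],[25,[0,1,-181.5],[0.4,0,0.2]],[25,[0,1,-181.5],[0.4,0,0.2]]]' 50
```

```text
time: 27.95
ee_pos: [0.5187, -0.1921, 0.0276]
tcp_rot: [179.6, 0.0, 90.9]
wrist_force: [-3.5, 0.4, 5.5]
opening: 0.0345
```

```bash
python3 -m pendant '[[25,[0,0,15],[0,0,0]],[25,[0,0,60],[0,0,-2]],[25,[-5,45,110],[0,0,-6]],[25,[-15,100,115],[0,0,-10]],[25,[-28,155,115],[0,0,-14]],[25,[-42,210,115],[0,0,-16.4]],[25,[-54,255,105],[0,0,-16.4]],[25,[-56,271,73],[0,0,-16.4]],[25,[-52,287,73],[0,0,-16.4]],[25,[-47,304,73],[0,0,-16.4]],[25,[-45.3,310,73],[0,0,-16.4]],[25,[-45.3,310,73],[0,0,-16.4]],[25,[-45.3,310,73],[0,0,-16.4]]]' 50; python3 - <<'E'
from h import *
o=get_obs(); print(o["wrist_force"]); y=np.radians(74.5); f=np.array([np.cos(y),np.sin(y)]); n=np.array([f[1],-f[0]])
print("lat mm",1e3*o["ee_pos"][:2]@n,"along",1e3*(o["ee_pos"][:2]-[.4827,.1515])@f)
c=wr()
cv2.imwrite("pics/w6.png",cv2.resize(c["img"][60:300,120:392],None,fx=2.2,fy=2.2)[:,:,::-1])
E
```

```text
time: 29.58
ee_pos: [0.4735, 0.1174, 0.1009]
tcp_rot: [179.6, 0.1, 74.5]
wrist_force: [-0.0, -0.1, -0.6]
opening: 0.0344
[-0.01211379 -0.0732764  -0.61745149]
lat mm 424.9239646535304 along -35.28263866818991
```

View pics/w6.png

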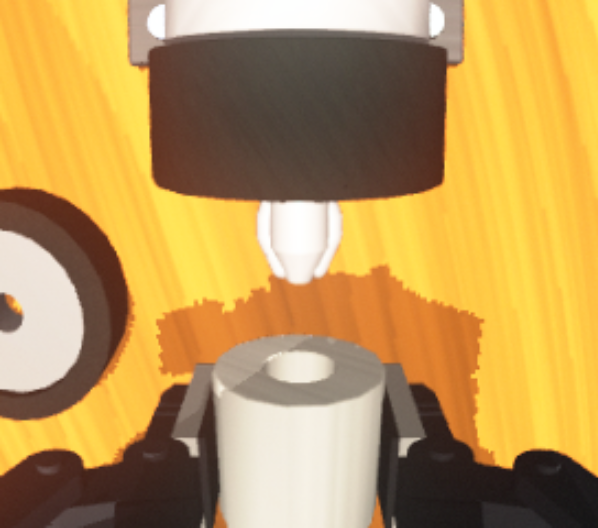

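The cap's open end (300,365) is lined up with the tip (300,275). I'll push it on.

```bash
python3 -m pendant '[[25,[1.3,4.8,0],[0,0,0]],[25,[2.7,9.6,0],[0,0,0]],[25,[3.7,13.5,0],[0,0,0]],[25,[4.5,16.4,0],[0,0,0]],[25,[5.3,19.3,0],[0,0,0]],[25,[5.3,19.3,0],[0,0,0]]]' 60;python3 -m pendant '[[25,[0.8,2.9,0],[0,0,0]],[25,[1.6,5.8,0],[0,0,0]],[25,[2.1,7.7,0],[0,0,0]],[25,[2.1,7.7,0],[0,0,0]]]' 60;python3 -m pendant '[[25,[0.5,1.9,0],[0,0,0]],[25,[1,3.7,0],[0,0,0]],[25,[1,3.7,0],[0,0,0]]]' 60
```

```text
time: 30.38
ee_pos: [0.4788, 0.1369, 0.1007]
tcp_rot: [179.6, 0.1, 74.5]
wrist_force: [-0.7, -0.3, -1.3]
opening: 0.0345
time: 30.88
ee_pos: [0.4809, 0.1449, 0.1007]
tcp_rot: [179.6, 0.0, 74.5]
wrist_force: [1.3, 1.6, -1.4]
opening: 0.034
time: 31.25
ee_pos: [0.482, 0.1488, 0.1007]
tcp_rot: [179.6, 0.0, 74.5]
wrist_force: [0.4, 0.2, -1.8]
opening: 0.0346
```

```bash
python3 -m pendant '[[25,[0.3,1,0],[0,0,0]],[25,[0.5,1.9,0],[0,0,0]],[25,[0.5,1.9,0],[0,0,0]]]' 60;python3 -m pendant '[[25,[0.13,0.5,0],[0,0,0]],[25,[0.3,1,0],[0,0,0]],[25,[0.3,1,0],[0,0,0]]]' 60;python3 -m pendant '[[25,[0.13,0.5,0],[0,0,0]],[25,[0.3,1,0],[0,0,0]],[25,[0.3,1,0],[0,0,0]]]' 60
```

```text
time: 31.62
ee_pos: [0.4826, 0.1508, 0.1007]
tcp_rot: [179.6, 0.0, 74.5]
wrist_force: [-0.7, -0.6, -1.8]
opening: 0.0339
time: 32.0
ee_pos: [0.4829, 0.1519, 0.1007]
tcp_rot: [179.6, -0.0, 74.5]
wrist_force: [0.4, -0.6, -1.2]
opening: 0.0341
time: 32.38
ee_pos: [0.4832, 0.1529, 0.1007]
tcp_rot: [179.6, -0.0, 74.5]
wrist_force: [-0.3, -1.2, -0.9]
opening: 0.0346
```

```bash
python3 -m pendant '[[25,[0.13,0.5,0],[0,0,0]],[25,[0.3,1,0],[0,0,0]],[25,[0.3,1,0],[0,0,0]]]' 60;python3 -m pendant '[[25,[0.13,0.5,0],[0,0,0]],[25,[0.3,1,0],[0,0,0]],[25,[0.3,1,0],[0,0,0]]]' 60
```

```text
time: 32.75
ee_pos: [0.4835, 0.154, 0.1007]
tcp_rot: [179.6, -0.0, 74.5]
wrist_force: [0.2, -0.8, -1.7]
opening: 0.0345
time: 33.12
ee_pos: [0.4838, 0.155, 0.1007]
tcp_rot: [179.6, -0.0, 74.5]
wrist_force: [-0.0, -2.2, -0.9]
opening: 0.0344
```

```bash
python3 -m pendant '[[25,[0.13,0.5,0],[0,0,0]],[25,[0.3,1,0],[0,0,0]],[25,[0.3,1,0],[0,0,0]]]' 60;python3 -m pendant '[[25,[0.13,0.5,0],[0,0,0]],[25,[0.3,1,0],[0,0,0]],[25,[0.3,1,0],[0,0,0]]]' 60
```

```text
time: 33.5
ee_pos: [0.4839, 0.1554, 0.1007]
tcp_rot: [179.6, 0.1, 74.5]
wrist_force: [-1.1, -6.5, 0.1]
opening: 0.0348
time: 33.88
ee_pos: [0.484, 0.1555, 0.1007]
tcp_rot: [179.6, 0.2, 74.5]
wrist_force: [-2.2, -8.5, 1.9]
opening: 0.0343
```

```bash
python3 -m pendant '[[25,[0.4,1.6,0],[0,0,0]],[25,[0.5,2,0],[0,0,0]],[25,[0.55,2.1,0],[0,0,0]],[25,[0.55,2.1,0],[0,0,0]],[25,[0.55,2.1,0],[0,0,0]]]' 60; python3 -m pendant '[[25,[0.5,1.9,0],[0,0,0]],[25,[0.5,1.9,0],[0,0,0]],[25,[0.5,1.9,0],[0,0,0]],[25,[0.5,1.9,0],[0,0,0]],[25,[0.5,1.9,0],[0,0,0]],[25,[0.5,1.9,0],[0,0,0]]]' 60
```

```text
time: 34.5
ee_pos: [0.484, 0.1559, 0.1006]
tcp_rot: [179.6, 0.4, 74.4]
wrist_force: [-3.7, -13.6, 2.1]
opening: 0.0343
time: 35.25
ee_pos: [0.484, 0.1559, 0.1007]
tcp_rot: [179.6, 0.6, 74.3]
wrist_force: [-3.8, -13.7, 2.8]
opening: 0.0345
```

```bash
python3 -m pendant '[[45,[0,0,0],[0,0,0]],[70,[0,0,0],[0,0,0]],[80,[0,0,0],[0,0,0]],[80,[0,0,0],[0,0,0]],[80,[0,0,20],[0,0,0]],[100,[0,0,60],[0,0,0]],[100,[-5,-30,100],[0,0,0]],[100,[-14,-70,110],[0,0,0]],[100,[-20,-95,110],[0,0,0]],[100,[-20,-95,110],[0,0,0]]]' 60; python3 - <<'E'
from h import *
o=get_obs();print(o["wrist_force"])
c=wr(); s=camera("side"); t=camera("scene")
for k in (c,s,t): pp(k,"spacer","wheel","cap")
b=lambda c,u,v,h:cv2.resize(c["img"][v-h:v+h,u-h:u+h],(300,300),interpolation=cv2.INTER_CUBIC)
im=np.vstack([np.hstack([b(s,260,235,40),b(t,285,135,40)]),cv2.resize(c["img"][0:150,130:380],(600,300))])
cv2.imwrite("pics/fin.png",im[:,:,::-1])
E
```

```text
time: 36.5
ee_pos: [0.4639, 0.0599, 0.2111]
tcp_rot: [179.6, 0.6, 74.2]
wrist_force: [-0.5, -0.1, 0.5]
opening: 0.0852
[-0.46587928 -0.05261426  0.48799189]
spacer [([0.6215, -0.3059, 0.0262], 0.97), ([0.3975, -0.0813, 0.0246], 0.94), ([0.5019, 0.201, 0.1175], 0.64)]
wheel [([0.494, 0.1817, 0.1206], 0.77), ([0.635, 0.0841, -0.0017], 0.56)]
cap [([0.4853, 0.154, 0.1178], 0.78), ([0.4151, -0.1745, 0.0206], 0.67), ([0.7352, -0.2545, 0.0008], 0.35)]
spacer [([0.4954, 0.2016, 0.1203], 0.74), ([0.3987, -0.0793, 0.0267], 0.65), ([0.6216, -0.3054, 0.0214], 0.59), ([0.3352, -0.2967, 0.0004], 0.41)]
wheel [([0.4925, 0.184, 0.119], 0.85)]
cap [([0.483, 0.1516, 0.118], 0.71), ([0.4153, -0.1705, 0.0168], 0.71), ([0.6364, -0.1801, 0.0181], 0.57)]
spacer [([0.3978, -0.0784, 0.0243], 0.79), ([0.4941, 0.201, 0.122], 0.64), ([0.7358, 0.2181, -0.0019], 0.6), ([0.6198, -0.3088, 0.0265], 0.57)]
wheel [([0.4943, 0.187, 0.1236], 0.69)]
cap [([0.6313, -0.1806, 0.0139], 0.6), ([0.4841, 0.1508, 0.1183], 0.58), ([0.4121, -0.1724, 0.0177], 0.58)]
```

The image viewer's limit is reached, so I'll check for gaps numerically: any wood colour showing between the parts beside the rod, in the wrist view.

```bash
python3 - <<'E'
from h import *
c=wr(); hsv=cv2.cvtColor(c["img"],cv2.COLOR_RGB2HSV)
f=np.array([.267,.9636]);n=np.array([f[1],-f[0]]); tip=np.array([.4827,.1515])+.0014*n
for lat in (-.011,0,.011):
    print(lat)
    for a in range(-26,74,2):
        u,v=proj(c,np.r_[tip+a/1e3*f+lat*n,.132]); 
        if v>=0: print(a,hsv[int(round(v)),int(round(u))].tolist(),end="; ")
    print()
E
```

```text
-0.011
-26 [17, 185, 250]; -24 [17, 187, 249]; -22 [17, 185, 249]; -20 [17, 44, 207]; -18 [20, 27, 239]; -16 [45, 4, 251]; -14 [50, 3, 251]; -12 [45, 4, 251]; -10 [45, 4, 251]; -8 [45, 4, 251]; -6 [45, 4, 251]; -4 [42, 5, 251]; -2 [42, 5, 251]; 0 [48, 5, 251]; 2 [45, 6, 251]; 4 [42, 5, 251]; 6 [48, 5, 251]; 8 [45, 6, 251]; 10 [43, 7, 251]; 12 [40, 6, 250]; 14 [40, 6, 250]; 16 [38, 8, 250]; 18 [38, 23, 211]; 20 [9, 37, 118]; 22 [5, 52, 59]; 24 [15, 53, 67]; 26 [14, 55, 70]; 28 [9, 51, 70]; 30 [15, 46, 67]; 32 [12, 56, 68]; 34 [14, 58, 66]; 36 [15, 49, 63]; 38 [12, 53, 63]; 40 [12, 59, 65]; 42 [10, 58, 66]; 44 [13, 55, 65]; 46 [15, 58, 62]; 48 [14, 50, 66]; 50 [14, 24, 231]; 52 [15, 15, 240]; 54 [14, 16, 240]; 
0
-26 [12, 180, 181]; -24 [13, 178, 182]; -22 [12, 180, 181]; -20 [20, 19, 246]; -18 [24, 10, 248]; -16 [108, 5, 254]; -14 [108, 5, 254]; -12 [108, 5, 254]; -10 [108, 5, 254]; -8 [108, 5, 254]; -6 [108, 5, 254]; -4 [108, 5, 254]; -2 [108, 5, 254]; 0 [105, 6, 254]; 2 [105, 6, 254]; 4 [105, 6, 254]; 6 [108, 5, 254]; 8 [105, 6, 254]; 10 [105, 6, 254]; 12 [105, 6, 254]; 14 [105, 6, 
[... 372 characters left out ...]
83]; -24 [12, 184, 183]; -22 [12, 180, 183]; -20 [18, 45, 200]; -18 [21, 31, 233]; -16 [22, 15, 249]; -14 [25, 12, 249]; -12 [25, 11, 249]; -10 [27, 11, 249]; -8 [27, 10, 249]; -6 [27, 10, 249]; -4 [27, 9, 249]; -2 [30, 8, 249]; 0 [30, 9, 249]; 2 [30, 7, 249]; 4 [34, 8, 249]; 6 [34, 7, 249]; 8 [38, 8, 250]; 10 [38, 8, 250]; 12 [38, 8, 250]; 14 [39, 7, 250]; 16 [39, 7, 250]; 18 [40, 9, 244]; 20 [7, 33, 100]; 22 [8, 39, 78]; 24 [12, 50, 66]; 26 [8, 45, 63]; 28 [10, 49, 63]; 30 [15, 40, 63]; 32 [17, 38, 61]; 34 [16, 45, 62]; 36 [11, 35, 59]; 38 [15, 44, 58]; 40 [16, 48, 59]; 42 [14, 49, 57]; 44 [16, 47, 60]; 46 [16, 47, 60]; 48 [14, 49, 57]; 50 [13, 23, 231]; 52 [15, 20, 234]; 54 [15, 22, 233];
```

```bash
python3 -c "
from workcell import *
job_done(); print(get_obs()['time'])"
```

```text
the job is handed in; nothing more can be done
the job is handed in; nothing more can be done
```

The steel spacer, then the wheel, then the grey cap (hollow end first) are on the stub axle, and the job is handed in. The clock read 36.5 s at the last move.

- **Pressure:** I advanced each part in steps of about 1 mm until contact, then held about 13–14 N for over half a second before letting go. The highest force in any reading was about 15 N, taken at the end of each move.
- **Final check:** An image scan along the stack from above shows cap, wheel and spacer in unbroken sequence with no wood showing between them. Estimated part positions on the axle match a closed stack to within about 2 mm.
- **Released:** The gripper is open and clear of the axle, with the wrist force near zero. I did not go near the jars, tin, wrench or old wheel.
- **Not confirmed by eye:** The last combined picture could not be viewed because the 12-picture limit was reached, so the finished stack rests on those image numbers and the contact forces. In particular, I had no direct view of the spacer against the collar at the end; that seating rests on its own press and the two later ones.

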